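# Lay up the seasoning caddy, leaving the purple-collared shakers

## Robot

A 6-joint arm with a two-finger parallel gripper is mounted at the origin on a cart in front of the work surface, level with it; the furniture and walls round the work are solid. World frame = base frame: x ahead of the robot, y to its left, z up, the work surface at z = 0. Lengths are in m, angles in rad, forces in N, time in s.
With the tool pointing down it reaches from about 0.25 to 0.775 m from the base axis. Payload 4 kg.
Tool frame: the origin (TCP) lies midway between the tips of the shut fingers; the grasp point (between the pads) lies 19 mm behind it (robot.grasp_offset is the distance from the TCP to the grasp point, in m); z points along the fingers, y is the direction in which the jaws open and shut (so a half turn about z gives the same grasp; the last joint's range is limited). The gripper opens to 94 mm and grips with 3 to 60 N. Pads are 16 mm wide; open, the fingers measure 119 mm over their backs; the gripper's body (75 mm by 177 mm) begins 78 mm behind the grasp point.
Start: joints at [1.005, 0.087, 1.371, -0, 1.684, -0.103], TCP at [0.246, 0.492, 0.206] pointing down, gripper open.
Joint ranges: [-3.1, 3.1], [-0.76, 2.03], [0.27, 2.55], [-1.08, 4.22], [0.17, 2.65], [-2.57, 2.57]. Speed limits (rad/s): [2.79, 2.79, 3.14, 3.14, 3.14, 3.14].

## Interface

Orientations are given as [roll, pitch, yaw] about the fixed x, y, z axes, in that order (R = Rz(yaw) Ry(pitch) Rx(roll)).
In Python, from bench import status, viewer, order, robot gives the robot as it stands. The module is installed in compiled form; this text tells all that it offers.
- The arm moves only by the tool move_arm, never from a script. Its argument "targets" is a list of rows, each a list of 3 entries, a list of its own where there are three numbers: the shift along the tool's x, y, z in mm, then the turn, a rotation vector about the tool's x, y, z in degrees, then the opening, from -1 (shut) to 1 (fully open). A call has 1 to 20 rows; each row is the pose to reach, as a shift and turn from the pose commanded when the call began, along the tool's axes at that moment; what a row does not reach only later rows make up. A row lasts 1/8 s, in which the tool goes at most 62.5 mm and 10.7 degrees, less where a joint would pass 70% of its speed; a pose out of reach is approached as far as the arm can. A call with a gripper value outside its range is refused whole. The fingers move at their own pace and stop on an object; the grip force is fixed at half the most. Time passes only in rows, so rows that repeat a pose let the fingers close. It gives the time, the measured TCP pose, the force and the opening at its end, in the units of the state.
- status.get_obs(): the state, without advancing time (a new reading comes with each control period).
- viewer.snapshot(name): name is "scene" or "top" or "wrist"; returns the picture (420x560x3 uint8, red, green, blue); there is no depth.
- viewer.camera_model(name): a dict with "K" (3x3 intrinsics, pixels), "D" ([k1, k2, p1, p2, k3] as OpenCV has them; the pictures are not rectified), "xyz" and "attitude" of the camera in the world; the wrist camera has in their place "T_tool_cam" (4x4, takes a point from camera to tool coordinates, whose origin is the TCP and whose axes are the flange's). Camera axes: x right, y up, looking along -z (the intrinsics and any distortion apply to the point x, -y, -z); pixel columns grow to the right and rows downward; lengths in m; the calibration is good to about 2 mm. A picture is of the moment at which its call begins: read the wrist's pose just before it. camera_model takes no time and is no camera call.
- order.close_job(): hands the job in, once; it reports no verdict.
The state is a dict: "time": time; "joint_positions": joint angles; "qvel": joint speeds; "joint_torque": joint torques, N m; "tool_pos": TCP position; "ee_rot": TCP orientation; "wrist_force": force on the tool from outside, world axes, zero at the start; "wrist_torque": the same for the moment, N m; "width": finger opening in m.
Only numpy, scipy, OpenCV 4.12 (cv2) and the standard library are available. Lean on these libraries where they do the work, as an engineer would, in place of code of your own. Each camera call takes 0.05 s, during which the arm holds its last target. There are 200 camera calls.

## Task

Lay up the wooden caddy for service: stand the three small glass shakers with red, yellow and green collars and the tall blue-capped shaker without a collar in it, each upright in the middle of the round pad of its own colour (red, yellow, green, blue). The two look-alikes with a purple collar, one small and one tall, are for the allergen station: leave them standing where they are.

Things in the scene. Friction and masses are not known exactly. Their poses are not given: they have to be found in the camera images.
- shaker_red_mid (a point): small round glass shaker, 44 mm across, 90 mm tall, about 0.1 kg, with a grey domed cap and a red collar 45 mm across at its neck (60 to 71 mm above its foot); stands upright on the table; grip it round the glass. This point is its centre, 45 mm above its foot; z is up its axis. Belongs on the red pad.
- shaker_yellow_mid (a point): small round glass shaker, 44 mm across, 90 mm tall, about 0.1 kg, with a grey domed cap and a yellow collar 45 mm across at its neck (60 to 71 mm above its foot); stands upright on the table; grip it round the glass. This point is its centre, 45 mm above its foot; z is up its axis. Belongs on the yellow pad.
- shaker_green_mid (a point): small round glass shaker, 44 mm across, 90 mm tall, about 0.1 kg, with a grey domed cap and a green collar 45 mm across at its neck (60 to 71 mm above its foot); stands upright on the table; grip it round the glass. This point is its centre, 45 mm above its foot; z is up its axis. Belongs on the green pad.
- tall_plain_mid (a point): tall round white shaker with a blue cap, 58 mm across, 150 mm tall, about 0.22 kg; stands upright on the table; grip its body. This point is its centre, 75 mm above its foot; z is up its axis. No collar, and no dot on its cap. Belongs on the blue pad.
- pad_red: red round pad 60 mm across, 2 mm thick, in one bay (which one varies) of a fixed wooden caddy 188 mm square with 2 x 2 bays: walls 7 mm thick, rim 36 mm above the table; cross divider 5 mm thick, 28 mm high; pads 88 mm apart. Origin: centre of the pad's underside (its top is 2 mm higher, 10 mm above the table). x, y run parallel to the caddy's walls.
- pad_yellow: yellow round pad 60 mm across, 2 mm thick, in one bay (which one varies) of a fixed wooden caddy 188 mm square with 2 x 2 bays: walls 7 mm thick, rim 36 mm above the table; cross divider 5 mm thick, 28 mm high; pads 88 mm apart. Origin: centre of the pad's underside (its top is 2 mm higher, 10 mm above the table). x, y run parallel to the caddy's walls.
- pad_green: green round pad 60 mm across, 2 mm thick, in one bay (which one varies) of a fixed wooden caddy 188 mm square with 2 x 2 bays: walls 7 mm thick, rim 36 mm above the table; cross divider 5 mm thick, 28 mm high; pads 88 mm apart. Origin: centre of the pad's underside (its top is 2 mm higher, 10 mm above the table). x, y run parallel to the caddy's walls.
- pad_blue: blue round pad 60 mm across, 2 mm thick, in one bay (which one varies) of a fixed wooden caddy 188 mm square with 2 x 2 bays: walls 7 mm thick, rim 36 mm above the table; cross divider 5 mm thick, 28 mm high; pads 88 mm apart. Origin: centre of the pad's underside (its top is 2 mm higher, 10 mm above the table). x, y run parallel to the caddy's walls.
- shaker_purple_mid (a point): small round glass shaker, 44 mm across, 90 mm tall, about 0.1 kg, with a grey domed cap and a purple collar 45 mm across at its neck (60 to 71 mm above its foot); stands upright on the table; grip it round the glass. This point is its centre, 45 mm above its foot; z is up its axis. Look-alike that does not belong in the caddy: must stay where it stands.
- tall_purple_mid (a point): tall round white shaker with a blue cap, 58 mm across, 150 mm tall, about 0.22 kg; stands upright on the table; grip its body. This point is its centre, 75 mm above its foot; z is up its axis. Unlike its twin it wears a purple collar 61 mm across, 96 to 111 mm up, and has a purple dot 38 mm across on its cap. Look-alike that does not belong in the caddy: must stay where it stands.

How it is judged:
At the end, for the whole second after the job is handed in: The red-, yellow- and green-collared small shakers and the plain blue-capped tall shaker each stand upright (within 0.12 rad), released and at rest, on the pad of their own colour, centre within 15 mm of the pad's centre; both purple-collared shakers stand upright within 20 mm of where they started (horizontal distance between shaker_red_mid and pad_red below 0.015 m and angle between each of shaker_red_mid, shaker_yellow_mid, shaker_green_mid, tall_plain_mid, shaker_purple_mid, tall_purple_mid's own z axis and vertical below 0.12 rad and z of shaker_red_mid in the frame of pad_red between 0.04 and 0.052 m and linear speed of each of shaker_red, shaker_yellow, shaker_green, tall_plain below 0.02 m/s and horizontal distance between shaker_yellow_mid and pad_yellow below 0.015 m and z of shaker_yellow_mid in the frame of pad_yellow between 0.04 and 0.052 m and horizontal distance between shaker_green_mid and pad_green below 0.015 m and z of shaker_green_mid in the frame of pad_green between 0.04 and 0.052 m and horizontal distance between tall_plain_mid and pad_blue below 0.015 m and z of tall_plain_mid in the frame of pad_blue between 0.07 and 0.082 m and distance of each of shaker_purple_mid, tall_purple_mid from where it was at the start of the episode below 0.02 m); the robot touches nothing.
It fails at once if the small purple-collared shaker is pushed, lifted or tipped (its centre more than 20 mm from where it started) (distance of shaker_purple_mid from where it was at the start of the episode above 0.02 m).
It fails at once if the tall purple-collared shaker is pushed, lifted or tipped (its centre more than 20 mm from where it started) (distance of tall_purple_mid from where it was at the start of the episode above 0.02 m).
It also fails if it takes over 109 s, if anything falls off the work surface, if the arm or the gripper's body presses on something with over 40 N, if the wrist force passes 120 N, or if a joint passes its speed limit or range.

## Working session

There is one attempt and no reset: what is moved stays moved. The work goes in short steps, Python scripts to look and compute and a tool call to move; the robot and the scene stay as the last step left them, time stands still between calls to the robot, and variables do not carry over. Pictures are saved under pics/ and viewed, about 12 in all and at most 16, crops included, and the job is handed in when it is done.

Besides the shell and the picture viewer there is one more tool, called after "Request:" by a JSON object that holds its "fn" and its "kwargs". move_arm: Moves the arm, as the interface text tells. Its arguments: {"type":"object","properties":{"targets":{"type":"array"}},"required":["targets"]}

```bash
mkdir -p pics
python3 - <<'E'
from bench import status, viewer, order, robot
import cv2,numpy as np
s=status.get_obs(); print(s)
print(robot.grasp_offset)
np.set_printoptions(precision=4,suppress=True)
for n in ["scene","top","wrist"]:
    print(n,viewer.camera_model(n))
    cv2.imwrite(f"pics/{n}0.png",viewer.snapshot(n)[:,:,::-1])
E
```

```text
{'time': 0.0, 'joint_positions': array([ 1.00490013e+00,  8.79529172e-02,  1.37223355e+00, -2.66850046e-05,
        1.68360434e+00, -1.03117262e-01]), 'qvel': array([ 1.23777448e-04, -1.03417528e-03,  5.32615175e-04,  3.71239998e-05,
       -1.52617599e-04, -1.55855758e-03]), 'joint_torque': array([-6.85026152e-04, -3.40173411e+01, -3.02433479e+01,  7.15673435e-02,
        3.28536972e-02, -1.75770992e-04]), 'tool_pos': array([0.24526602, 0.49167349, 0.20431583]), 'ee_rot': array([-3.13940345e+00, -1.99884975e-04,  2.67881052e+00]), 'wrist_force': array([ 0.73449595,  0.60263113, -0.20200834]), 'wrist_torque': array([-0.0137793 ,  0.00344832,  0.01340332]), 'width': 0.09395578697155652}
0.0188
scene {'K': array([[451.2242,   0.    , 281.1052],
       [  0.    , 451.2242, 202.1745],
       [  0.    ,   0.    ,   1.    ]]), 'D': array([-0.1438,  0.    ,  0.    ,  0.    ,  0.    ]), 'xyz': array([ 0.1112, -0.866 ,  0.5337]), 'attitude': array([ 1.0886, -0.0113, -0.5432])}
top {'K': array([[518.6442,   0.    , 282.1229],
       [  0.    , 518.6442, 207.3763],
       [  0.    ,   0.    ,   1.    ]]), 'D': array([-0.0503,  0.    ,  0.    ,  0.    ,  0.    ]), 'xyz': array([ 0.452 , -0.1209,  1.097 ]), 'attitude': array([ 0.0962, -0.0111, -1.5923])}
wrist {'K': array([[312.6874,   0.    , 280.699 ],
       [  0.    , 312.6874, 208.1262],
       [  0.    ,   0.    ,   1.    ]]), 'D': array([0.0133, 0.    , 0.    , 0.    , 0.    ]), 'T_tool_cam': array([[ 0.0004,  0.9728,  0.2317,  0.0675],
       [ 1.    , -0.0004, -0.0001, -0.0001],
       [-0.    ,  0.2317, -0.9728, -0.1802],
       [ 0.    ,  0.    ,  0.    ,  1.    ]])}
```

View pics/top0.png

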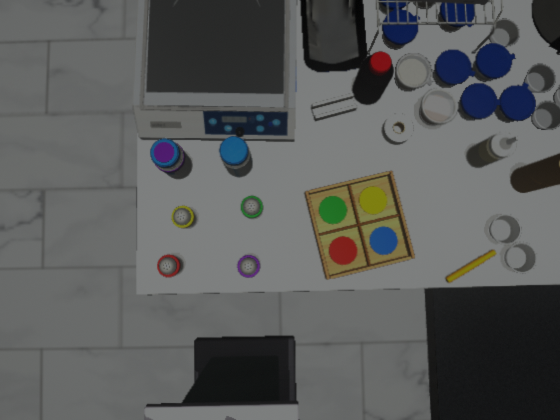

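View pics/scene0.png

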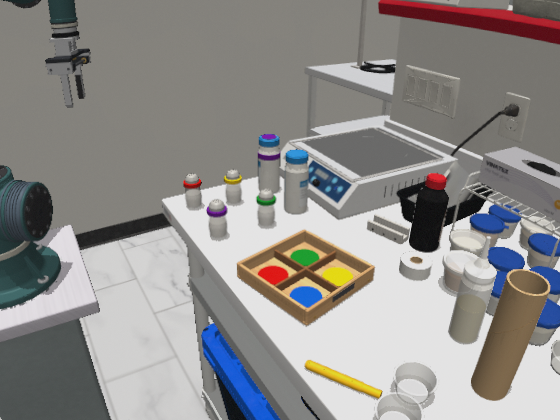

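Top view: red collar (169,265), yellow (184,216), green (251,206), small purple (248,265), tall plain (234,150), tall purple (167,152); pads green (333,210), yellow (373,200), red (343,250), blue (383,240). The scene view agrees.

```bash
cat > h.py <<'E'
from bench import status, viewer, order, robot
import cv2,numpy as np
from scipy.spatial.transform import Rotation as R
np.set_printoptions(precision=4,suppress=True)
def ray(cam,uv,obs=None):
    m=viewer.camera_model(cam)
    p=cv2.undistortPoints(np.array(uv,float).reshape(-1,1,2),m["K"],m["D"]).reshape(-1,2)
    d=np.c_[p[:,0],-p[:,1],-np.ones(len(p))]
    if cam=="wrist":
        Rt=R.from_euler("xyz",obs["ee_rot"]).as_matrix(); T=m["T_tool_cam"]
        return obs["tool_pos"]+Rt@T[:3,3], d@(Rt@T[:3,:3]).T
    return m["xyz"], d@R.from_euler("xyz",m["attitude"]).as_matrix().T
def onz(cam,uv,z,obs=None):
    o,d=ray(cam,uv,obs); return o+d*((z-o[2])/d[:,2])[:,None]
HUE={"red":(175,5),"yellow":(22,35),"green":(50,75),"blue":(95,120),"purple":(128,150)}
def blobs(img,col,amin=40,smin=110,vmin=60):
    h=cv2.cvtColor(img,cv2.COLOR_RGB2HSV); a,b=HUE[col]; H=h[...,0]
    m=((H>=a)|(H<=b)) if a>b else ((H>=a)&(H<=b))
    m=(m&(h[...,1]>smin)&(h[...,2]>vmin)).astype(np.uint8)
    out=[]
    for c in cv2.findContours(m,cv2.RETR_EXTERNAL,cv2.CHAIN_APPROX_NONE)[0]:
        if cv2.contourArea(c)>=amin:
            M=cv2.moments(c); out.append((M["m10"]/M["m00"],M["m01"]/M["m00"],M["m00"],c))
    return out
def circ(cam,c,z,obs=None):
    "project contour on plane z, enclosing circle there"
    P=onz(cam,c.reshape(-1,2),z,obs)[:,:2].astype(np.float32)
    (x,y),r=cv2.minEnclosingCircle(P*1000); return round(x),round(y),round(r,1)
E
python3 - <<'E'
from h import *
im=cv2.imread("pics/top0.png")[:,:,::-1].copy()
for col in HUE:
    for u,v,a,c in blobs(im,col):
        if 130<u<420 and 140<v<290:
            print(col,round(u),round(v),a,"pad",circ("top",c,.01),"collar",circ("top",c,.068),"cap",circ("top",c,.15), 'pad c',onz("top",[(u,v)],.01)[0])
print("table edge", onz("top",[(150,292),(400,290),(137,200),(150,140),(290,138)],0))
E
```

```text
red 168 265 367.5 pad (441, 105, 23.6) collar (441, 93, 22.3) cap (442, 76, 20.5) pad c [0.44  0.105 0.01 ]
red 343 250 548.5 pad (464, -260, 28.6) collar (463, -252, 27.1) cap (462, -242, 24.9) pad c [ 0.4641 -0.2598  0.01  ]
yellow 348 265 237.0 pad (431, -268, 41.4) collar (432, -260, 39.2) cap (434, -249, 36.0) pad c [ 0.4319 -0.2698  0.01  ]
yellow 388 254 236.5 pad (455, -355, 41.3) collar (455, -343, 39.1) cap (455, -325, 36.0) pad c [ 0.454  -0.3559  0.01  ]
yellow 358 242 91.0 pad (486, -289, 28.1) collar (484, -280, 26.6) cap (481, -267, 24.5) pad c [ 0.4813 -0.2925  0.01  ]
yellow 366 239 43.5 pad (490, -311, 27.8) collar (488, -301, 26.3) cap (485, -287, 24.2) pad c [ 0.4857 -0.3109  0.01  ]
yellow 182 216 358.5 pad (542, 75, 23.6) collar (538, 64, 22.3) cap (531, 49, 20.6) pad c [0.5419 0.0746 0.01  ]
yellow 333 197 335.0 pad (556, -241, 54.2) collar (551, -235, 51.3) cap (543, -226, 47.2) pad c [ 0.5762 -0.2429  0.01  ]
yellow 373 196 1122.5 pad (572, -330, 57.4) collar (565, -319, 54.3) cap (556, -303, 50.0) pad c [ 0.5764 -0.3274  0.01  ]
green 332 210 564.0 pad (550,
[... 240 characters left out ...]
346, 29.1) collar (481, -334, 27.5) cap (479, -317, 25.3) pad c [ 0.4832 -0.3459  0.01  ]
blue 164 152 593.5 pad (680, 113, 30.9) collar (668, 101, 29.3) cap (650, 83, 26.9) pad c [0.6795 0.1133 0.01  ]
blue 233 150 590.5 pad (682, -34, 30.7) collar (669, -39, 29.1) cap (652, -45, 26.8) pad c [ 0.6815 -0.0342  0.01  ]
purple 248 266 348.0 pad (436, -62, 22.8) collar (437, -65, 21.6) cap (438, -69, 19.9) pad c [ 0.436  -0.0618  0.01  ]
purple 164 152 281.0 pad (681, 115, 21.3) collar (669, 102, 20.2) cap (651, 84, 18.6) pad c [0.6807 0.1148 0.01  ]
table edge [[ 0.3851  0.1454  0.    ]
 [ 0.3777 -0.3798  0.    ]
 [ 0.5797  0.1734  0.    ]
 [ 0.7093  0.1463  0.    ]
 [ 0.7075 -0.1555  0.    ]]
```

View pics/wrist0.png

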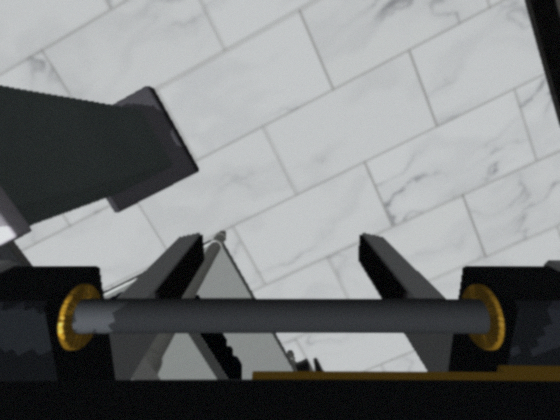

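Wrist view shows only floor and the open fingers. I'll keep the jaws along world y (yaw π) and start with red, moving to a point above it.

Request:
{"fn": "move_arm", "kwargs": {"targets": [[[-353,-270,40],[0,0,-26.5],1],[[-353,-270,40],[0,0,-26.5],1],[[-353,-270,40],[0,0,-26.5],1],[[-353,-270,40],[0,0,-26.5],1],[[-353,-270,40],[0,0,-26.5],1],[[-353,-270,40],[0,0,-26.5],1],[[-353,-270,40],[0,0,-26.5],1],[[-353,-270,40],[0,0,-26.5],1],[[-353,-270,40],[0,0,-26.5],1],[[-353,-270,40],[0,0,-26.5],1],[[-353,-270,40],[0,0,-26.5],1],[[-353,-270,40],[0,0,-26.5],1]]}}

```text
time: 1.65
tool_pos: [0.4406, 0.0941, 0.1657]
ee_rot: [3.141, 0.0, -3.14]
wrist_force: [0.3, 0.3, -0.2]
width: 0.0938
```

```bash
cat > look.py <<'E'
from h import *
import sys
tag,cols,zs=sys.argv[1],sys.argv[2].split(","),[float(x) for x in sys.argv[3].split(",")]
s=status.get_obs(); im=viewer.snapshot("wrist"); cv2.imwrite(f"pics/{tag}.png",im[:,:,::-1])
print(s["time"],s["tool_pos"],s["ee_rot"],s["width"])
for c in cols:
    for u,v,a,k in blobs(im,c,150): print(c,round(u),round(v),a,[circ("wrist",k,z,s) for z in zs])
E
python3 look.py red1 red,yellow,blue .068
```

```text
1.65 [0.4406 0.0941 0.1657] [ 3.1414  0.0005 -3.1397] 0.09381645569336702
red 279 208 1747.5 [(440, 93, 22.7)]
yellow 251 290 370.0 [(529, 64, 20.6)]
```

View pics/red1.png

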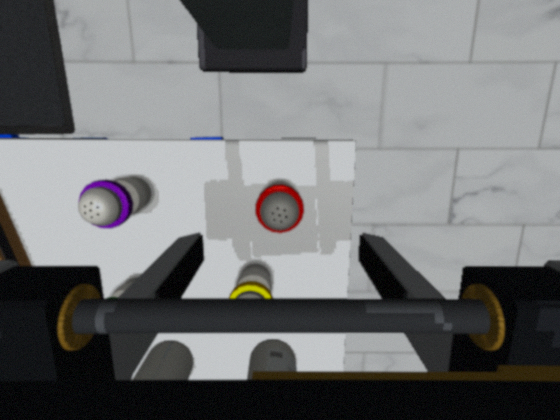

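Red collar at pixel (279,208), world (440,93), agrees with the top camera and sits under the TCP. Grasp and lift.

Request:
{"fn": "move_arm", "kwargs": {"targets": [[[0,-1,60],[0,0,0],1],[[0,-1,110],[0,0,0],1],[[0,-1,137],[0,0,0],1],[[0,-1,137],[0,0,0],1],[[0,-1,137],[0,0,0],-1],[[0,-1,137],[0,0,0],-1],[[0,-1,137],[0,0,0],-1],[[0,-1,137],[0,0,0],-1],[[0,-1,137],[0,0,0],-1],[[0,-1,137],[0,0,0],-1],[[0,-1,137],[0,0,0],-1],[[0,-1,120],[0,0,0],-1],[[0,-1,80],[0,0,0],-1],[[0,-1,30],[0,0,0],-1],[[0,-1,0],[0,0,0],-1],[[0,-1,0],[0,0,0],-1]]}}

```text
time: 3.7
tool_pos: [0.4428, 0.0921, 0.1691]
ee_rot: [3.141, 0.007, 3.141]
wrist_force: [0.7, 0.4, -2.3]
width: 0.0442
```

Request:
{"fn": "move_arm", "kwargs": {"targets": [[[-2,-30,0],[0,0,0],-1],[[-5,-75,0],[0,0,0],-1],[[-8,-125,0],[0,0,0],-1],[[-12,-175,0],[0,0,0],-1],[[-15,-225,0],[0,0,0],-1],[[-18,-275,0],[0,0,0],-1],[[-21,-320,0],[0,0,0],-1],[[-23,-345,0],[0,0,0],-1],[[-23,-353,0],[0,0,0],-1],[[-23,-353,0],[0,0,0],-1],[[-23,-353,0],[0,0,0],-1]]}}

```text
time: 5.08
tool_pos: [0.4637, -0.2598, 0.1651]
ee_rot: [3.141, -0.0, -3.141]
wrist_force: [0.2, -0.2, -2.2]
width: 0.044
```

```bash
python3 look.py red2 red,green,blue,yellow .01,.068
```

```text
5.075 [ 0.4637 -0.2598  0.1651] [ 3.1406 -0.0005 -3.1406] 0.04398991718844002
red 281 254 1976.0 [(554, -259, 55.2), (527, -260, 45.7)]
red 280 193 1819.0 [(463, -260, 29.1), (451, -260, 24.1)]
blue 202 213 2044.5 [(482, -346, 29.2), (467, -331, 24.2)]
yellow 183 195 1000.5 [(484, -348, 57.0), (469, -333, 47.1)]
yellow 246 171 246.5 [(436, -293, 16.9), (429, -287, 14.0)]
yellow 197 172 242.5 [(435, -342, 66.5), (428, -328, 55.0)]
yellow 301 165 561.0 [(432, -237, 20.7), (426, -241, 17.1)]
yellow 35 153 1019.0 [(420, -518, 48.2), (416, -473, 39.9)]
```

View pics/red2.png

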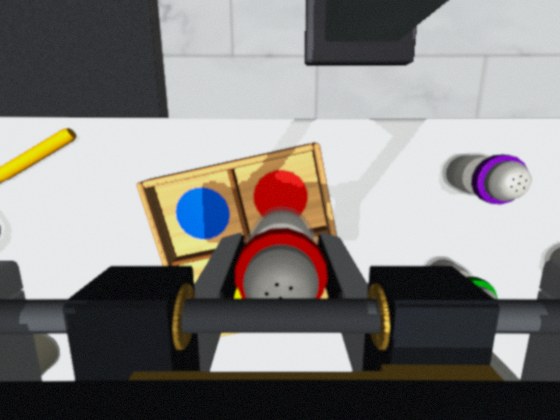

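Held shaker aligned over the red pad (pixel (280,193), world (463,-260)). Lower and release.

Request:
{"fn": "move_arm", "kwargs": {"targets": [[[0,0,50],[0,0,0],-1],[[0,0,95],[0,0,0],-1],[[0,0,115],[0,0,0],-1],[[0,0,123],[0,0,0],-1],[[0,0,126],[0,0,0],-1],[[0,0,127],[0,0,0],-1],[[0,0,127],[0,0,0],-1],[[0,0,127],[0,0,0],0.35],[[0,0,127],[0,0,0],0.35],[[0,0,127],[0,0,0],0.35],[[0,0,127],[0,0,0],0.35],[[0,0,100],[0,0,0],0.35],[[0,0,60],[0,0,0],0.35],[[0,0,5],[0,0,0],0.35],[[0,0,0],[0,0,0],0.35]]}}

```text
time: 7.0
tool_pos: [0.4661, -0.2627, 0.1711]
ee_rot: [-3.136, 0.008, 3.141]
wrist_force: [1.0, -0.3, -0.1]
width: 0.0632
```

Request:
{"fn": "move_arm", "kwargs": {"targets": [[[-14,60,0],[0,0,0],1],[[-28,120,0],[0,0,0],1],[[-42,180,0],[0,0,0],1],[[-56,240,0],[0,0,0],1],[[-70,300,0],[0,0,0],1],[[-74,324,0],[0,0,0],1],[[-74,324,0],[0,0,0],1],[[-74,324,0],[0,0,0],1]]}}

```text
time: 8.0
tool_pos: [0.5374, 0.062, 0.1647]
ee_rot: [-3.141, -0.001, 3.141]
wrist_force: [0.0, -1.1, -0.6]
width: 0.0941
```

```bash
python3 look.py yel1 red,yellow,green .068
```

```text
8.0 [0.5374 0.062  0.1647] [-3.1409 -0.0015  3.1406] 0.0941431459677777
yellow 283 208 1789.0 [(536, 65, 22.9)]
yellow 13 210 154.0 [(533, -187, 33.4)]
green 141 221 475.5 [(554, -73, 22.4)]
green 11 211 984.5 [(536, -188, 23.9)]
```

View pics/yel1.png

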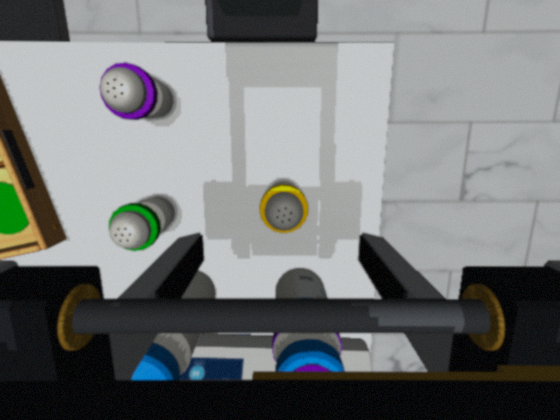

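Yellow collar at pixel (283,208), world (536,65), under the TCP; tall purple is well ahead of the jaws. Pick, lift, then carry to (569,-327).

Request:
{"fn": "move_arm", "kwargs": {"targets": [[[1,1,60],[0,0,0],1],[[1,1,110],[0,0,0],1],[[1,1,137],[0,0,0],1],[[1,1,137],[0,0,0],1],[[1,1,137],[0,0,0],-1],[[1,1,137],[0,0,0],-1],[[1,1,137],[0,0,0],-1],[[1,1,137],[0,0,0],-1],[[1,1,137],[0,0,0],-1],[[1,1,137],[0,0,0],-1],[[1,1,137],[0,0,0],-1],[[1,1,120],[0,0,0],-1],[[1,1,80],[0,0,0],-1],[[1,1,30],[0,0,0],-1],[[1,1,0],[0,0,0],-1],[[1,1,0],[0,0,0],-1]]}}

```text
time: 10.05
tool_pos: [0.5388, 0.0639, 0.1695]
ee_rot: [3.142, 0.008, 3.141]
wrist_force: [0.4, -0.2, -1.7]
width: 0.0444
```

Request:
{"fn": "move_arm", "kwargs": {"targets": [[[-2,-30,0],[0,0,0],-1],[[-6,-75,0],[0,0,0],-1],[[-10,-125,0],[0,0,0],-1],[[-15,-175,0],[0,0,0],-1],[[-19,-225,0],[0,0,0],-1],[[-23,-275,0],[0,0,0],-1],[[-28,-325,0],[0,0,0],-1],[[-31,-365,0],[0,0,0],-1],[[-32,-385,0],[0,0,0],-1],[[-32,-392,0],[0,0,0],-1],[[-32,-392,0],[0,0,0],-1],[[-32,-392,0],[0,0,0],-1]]}}

```text
time: 11.55
tool_pos: [0.5691, -0.3266, 0.1657]
ee_rot: [3.141, 0.0, -3.14]
wrist_force: [-0.0, 0.5, -1.3]
width: 0.0444
```

```bash
python3 look.py yel2 red,green,blue,yellow .01,.078
```

```text
11.55 [ 0.5691 -0.3266  0.1657] [ 3.1411  0.0003 -3.1402] 0.04435991799732141
red 354 89 3693.0 [(458, -252, 38.5), (467, -267, 30.7)]
green 549 195 380.0 [(565, -26, 25.9), (552, -87, 20.7)]
green 360 178 2182.5 [(549, -241, 29.2), (539, -259, 23.3)]
blue 58 369 754.0 [(784, -605, 28.0), (727, -549, 22.3)]
blue 509 355 1364.0 [(771, -46, 38.8), (717, -103, 30.9)]
blue 262 113 2565.5 [(482, -346, 29.3), (486, -342, 23.4)]
yellow 281 255 2051.0 [(662, -326, 55.9), (629, -326, 44.6)]
yellow 281 192 2049.0 [(556, -321, 43.2), (545, -322, 34.5)]
yellow 383 196 659.5 [(550, -239, 58.4), (541, -257, 46.6)]
yellow 254 89 1852.0 [(483, -347, 57.7), (487, -343, 46.0)]
yellow 315 67 561.0 [(439, -288, 20.1), (451, -296, 16.0)]
yellow 268 55 317.0 [(425, -332, 71.0), (441, -331, 56.7)]
yellow 74 49 1603.0 [(424, -531, 61.0), (440, -490, 48.6)]
```

View pics/yel2.png

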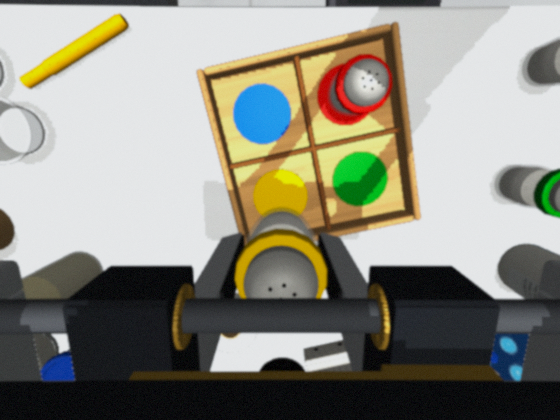

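Red stands on its pad; the yellow pad (281,192) lies under the held shaker. Place, then go to green.

Request:
{"fn": "move_arm", "kwargs": {"targets": [[[0,0,50],[0,0,0],-1],[[0,0,95],[0,0,0],-1],[[0,0,115],[0,0,0],-1],[[0,0,123],[0,0,0],-1],[[0,0,126],[0,0,0],-1],[[0,0,127],[0,0,0],-1],[[0,0,127],[0,0,0],-1],[[0,0,127],[0,0,0],0.35],[[0,0,127],[0,0,0],0.35],[[0,0,127],[0,0,0],0.35],[[0,0,127],[0,0,0],0.35],[[0,0,100],[0,0,0],0.35],[[0,0,60],[0,0,0],0.35],[[0,0,5],[0,0,0],0.35],[[0,0,0],[0,0,0],0.35]]}}

```text
time: 13.48
tool_pos: [0.5711, -0.3297, 0.1721]
ee_rot: [-3.135, 0.009, 3.141]
wrist_force: [-0.0, 0.4, 0.3]
width: 0.0636
```

Request:
{"fn": "move_arm", "kwargs": {"targets": [[[3,60,0],[0,0,0],1],[[6,120,0],[0,0,0],1],[[10,180,0],[0,0,0],1],[[14,235,0],[0,0,0],1],[[15,254,0],[0,0,0],1],[[15,254,0],[0,0,0],1],[[15,254,0],[0,0,0],1]]}}

```text
time: 14.35
tool_pos: [0.5539, -0.0755, 0.165]
ee_rot: [-3.141, -0.001, 3.14]
wrist_force: [-0.2, 0.3, 0.5]
width: 0.094
```

```bash
python3 look.py gre1 red,yellow,green .068,.078
```

```text
14.35 [ 0.5539 -0.0755  0.165 ] [-3.1409 -0.0006  3.1398] 0.09395391805201625
red 110 110 1200.5 [(467, -228, 24.0), (468, -222, 23.1)]
red 62 103 830.0 [(462, -267, 24.4), (463, -260, 23.5)]
yellow 126 231 170.0 [(573, -214, 25.2), (570, -209, 24.3)]
yellow 12 229 701.0 [(572, -332, 24.6), (569, -322, 23.7)]
yellow 51 207 2975.5 [(556, -289, 45.4), (554, -281, 43.8)]
yellow 118 199 988.0 [(535, -217, 42.7), (533, -212, 41.2)]
yellow 33 163 364.5 [(508, -297, 28.8), (507, -289, 27.7)]
yellow 100 143 972.5 [(492, -226, 32.0), (492, -221, 30.9)]
yellow 91 72 536.0 [(434, -234, 25.3), (436, -228, 24.4)]
green 283 209 1704.5 [(553, -73, 22.3), (551, -73, 21.5)]
green 128 193 2146.5 [(538, -212, 24.1), (536, -207, 23.2)]
```

View pics/gre1.png

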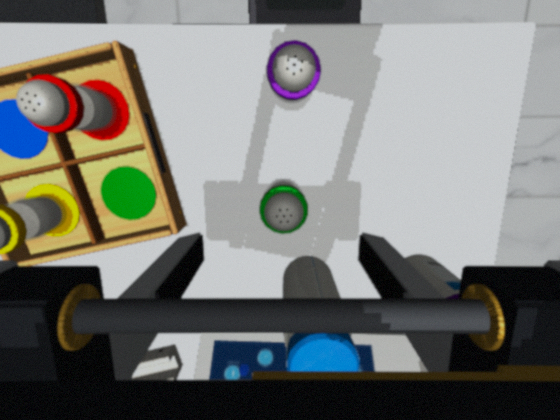

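Green collar at pixel (283,209), world (553,-73), under the TCP. Red and yellow stand upright on their pads. Pick green and carry to (549,-241).

Request:
{"fn": "move_arm", "kwargs": {"targets": [[[1,1,60],[0,0,0],1],[[1,1,110],[0,0,0],1],[[1,1,137],[0,0,0],1],[[1,1,137],[0,0,0],1],[[1,1,137],[0,0,0],-1],[[1,1,137],[0,0,0],-1],[[1,1,137],[0,0,0],-1],[[1,1,137],[0,0,0],-1],[[1,1,137],[0,0,0],-1],[[1,1,137],[0,0,0],-1],[[1,1,137],[0,0,0],-1],[[1,1,120],[0,0,0],-1],[[1,1,80],[0,0,0],-1],[[1,1,30],[0,0,0],-1],[[1,1,0],[0,0,0],-1],[[1,1,0],[0,0,0],-1]]}}

```text
time: 16.4
tool_pos: [0.5548, -0.0735, 0.1697]
ee_rot: [-3.14, 0.008, 3.141]
wrist_force: [0.1, 0.2, -1.3]
width: 0.0445
```

Request:
{"fn": "move_arm", "kwargs": {"targets": [[[2,-30,0],[0,0,0],-1],[[3,-75,0],[0,0,0],-1],[[4,-120,0],[0,0,0],-1],[[4,-155,0],[0,0,0],-1],[[4,-167,0],[0,0,0],-1],[[4,-167,0],[0,0,0],-1],[[4,-167,0],[0,0,0],-1],[[4,-167,0],[0,0,0],-1]]}}

```text
time: 17.4
tool_pos: [0.549, -0.2387, 0.1656]
ee_rot: [3.141, 0.0, -3.14]
wrist_force: [0.6, -0.1, -0.3]
width: 0.0442
```

Request:
{"fn": "move_arm", "kwargs": {"targets": [[[0,-2,50],[0,0,0],-1],[[0,-2,95],[0,0,0],-1],[[0,-2,115],[0,0,0],-1],[[0,-2,123],[0,0,0],-1],[[0,-2,126],[0,0,0],-1],[[0,-2,127],[0,0,0],-1],[[0,-2,127],[0,0,0],-1],[[0,-2,127],[0,0,0],0.35],[[0,-2,127],[0,0,0],0.35],[[0,-2,127],[0,0,0],0.35],[[0,-2,127],[0,0,0],0.35],[[0,-2,100],[0,0,0],0.35],[[0,-2,60],[0,0,0],0.35],[[0,-2,5],[0,0,0],0.35],[[0,-2,-50],[0,0,0],0.35],[[0,-2,-70],[0,0,0],0.35],[[0,-2,-70],[0,0,0],0.35]]}}

```text
time: 19.52
tool_pos: [0.5497, -0.2426, 0.2381]
ee_rot: [-3.139, 0.005, 3.141]
wrist_force: [0.4, 0.2, -0.7]
width: 0.0639
```

Request:
{"fn": "move_arm", "kwargs": {"targets": [[[-28,52,0],[0,0,0],1],[[-56,105,0],[0,0,0],1],[[-84,160,0],[0,0,0],1],[[-103,196,0],[0,0,0],1],[[-103,196,0],[0,0,0],1],[[-103,196,0],[0,0,0],1],[[-103,196,0],[0,0,0],1]]}}

```text
time: 20.4
tool_pos: [0.6512, -0.0475, 0.2349]
ee_rot: [-3.141, -0.001, 3.139]
wrist_force: [0.2, 0.3, 0.8]
width: 0.0937
```

```bash
python3 look.py tal1 blue,green,red .15,.078
```

```text
20.4 [ 0.6512 -0.0475  0.2349] [-3.1415 -0.001   3.1393] 0.09374203168965986
blue 274 242 8000.5 [(690, -59, 69.0), (719, -62, 87.7)]
blue 428 209 2942.5 [(648, 81, 29.0), (665, 115, 36.8)]
blue 25 44 2146.0 [(517, -243, 19.4), (499, -296, 24.7)]
green 132 105 783.0 [(561, -174, 19.0), (555, -209, 24.2)]
green 97 100 445.5 [(557, -201, 18.1), (549, -243, 23.1)]
red 106 31 990.0 [(505, -186, 18.9), (483, -224, 24.1)]
red 65 17 467.0 [(492, -214, 18.2), (467, -259, 23.1)]
```

View pics/tal1.png

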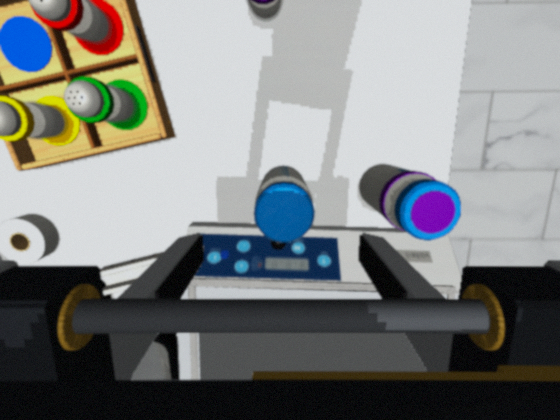

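Plain tall cap centre about (284,211), purple twin at (430,210), well apart. Green stands on its pad at (549,-243).

Run:
```python
from h import *
s=status.get_obs()
print(onz("wrist",[(284,211),(255,211),(313,211),(432,211)],.15,s), onz("wrist",[(250,225),(250,225)],0,s)[0])
```

```text
[[ 0.6497 -0.0444  0.15  ]
 [ 0.6496 -0.0698  0.15  ]
 [ 0.6497 -0.0191  0.15  ]
 [ 0.6499  0.0846  0.15  ]] [ 0.7067 -0.0898  0.    ]
```

Request:
{"fn": "move_arm", "kwargs": {"targets": [[[1,2,30],[0,0,0],1],[[1,2,80],[0,0,0],1],[[1,2,125],[0,0,0],1],[[1,2,155],[0,0,0],1],[[1,2,164],[0,0,0],1],[[1,2,164],[0,0,0],1],[[1,2,164],[0,0,0],-1],[[1,2,164],[0,0,0],-1],[[1,2,164],[0,0,0],-1],[[1,2,164],[0,0,0],-1],[[1,2,164],[0,0,0],-1],[[1,2,164],[0,0,0],-1],[[1,2,164],[0,0,0],-1],[[1,2,150],[0,0,0],-1],[[1,2,115],[0,0,0],-1],[[1,2,70],[0,0,0],-1],[[1,2,25],[0,0,0],-1],[[1,2,0],[0,0,0],-1],[[1,2,0],[0,0,0],-1],[[1,2,0],[0,0,0],-1]]}}

```text
time: 22.95
tool_pos: [0.6501, -0.0439, 0.2335]
ee_rot: [3.141, -0.003, 3.141]
wrist_force: [0.3, -0.5, -2.7]
width: 0.0564
```

Request:
{"fn": "move_arm", "kwargs": {"targets": [[[14,-25,0],[0,0,0],-1],[[36,-65,0],[0,0,0],-1],[[60,-108,0],[0,0,0],-1],[[84,-151,0],[0,0,0],-1],[[108,-194,0],[0,0,0],-1],[[132,-237,0],[0,0,0],-1],[[152,-273,0],[0,0,0],-1],[[164,-295,0],[0,0,0],-1],[[168,-302,0],[0,0,0],-1],[[168,-302,0],[0,0,0],-1],[[168,-302,0],[0,0,0],-1],[[168,-302,0],[0,0,0],-1]]}}

```text
time: 24.45
tool_pos: [0.4834, -0.3451, 0.2354]
ee_rot: [3.141, 0.0, -3.14]
wrist_force: [-0.1, 0.5, -1.7]
width: 0.0563
```

```bash
python3 look.py tal2 blue,green .01,.078
```

```text
24.45 [ 0.4834 -0.3451  0.2354] [ 3.1412  0.0002 -3.1402] 0.05630730852493237
blue 281 350 4526.0 [(705, -345, 100.1), (657, -345, 83.3)]
blue 281 275 5497.0 [(643, -344, 95.7), (605, -344, 79.6)]
blue 280 177 833.0 [(482, -346, 28.8), (471, -346, 24.0)]
green 361 229 610.0 [(560, -229, 44.0), (536, -249, 36.6)]
```

View pics/tal2.png

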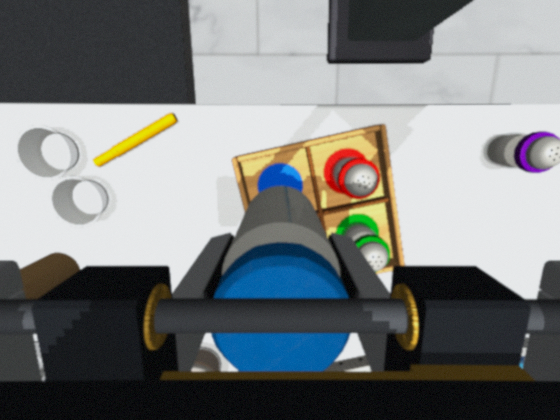

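The blue pad (280,177) is directly under the held tall shaker and the neighbours are clear. Lower, release, and rise.

Request:
{"fn": "move_arm", "kwargs": {"targets": [[[1,-1,40],[0,0,0],-1],[[1,-1,85],[0,0,0],-1],[[1,-1,120],[0,0,0],-1],[[1,-1,142],[0,0,0],-1],[[1,-1,150],[0,0,0],-1],[[1,-1,153],[0,0,0],-1],[[1,-1,154],[0,0,0],-1],[[1,-1,154],[0,0,0],-1],[[1,-1,154],[0,0,0],0.55],[[1,-1,154],[0,0,0],0.55],[[1,-1,154],[0,0,0],0.55],[[1,-1,154],[0,0,0],0.55],[[1,-1,130],[0,0,0],0.55],[[1,-1,90],[0,0,0],0.55],[[1,-1,40],[0,0,0],0.55],[[1,-1,-15],[0,0,0],0.55],[[1,-1,-40],[0,0,0],0.55],[[1,-1,-40],[0,0,0],0.55]]}}

```text
time: 26.75
tool_pos: [0.4826, -0.3478, 0.2785]
ee_rot: [-3.138, 0.005, 3.141]
wrist_force: [-1.0, 1.0, -0.8]
width: 0.0734
```

Request:
{"fn": "move_arm", "kwargs": {"targets": [[[20,60,0],[0,0,0],1],[[40,120,0],[0,0,0],1],[[60,180,0],[0,0,0],1],[[80,240,0],[0,0,0],1],[[100,300,0],[0,0,0],1],[[120,360,0],[0,0,0],1],[[130,420,0],[0,0,0],1],[[140,480,0],[0,0,0],1],[[140,540,0],[0,0,0],1],[[140,600,0],[0,0,0],1],[[140,660,0],[0,0,0],1],[[140,660,0],[0,0,0],1],[[140,660,0],[0,0,0],1]]}}

```text
time: 28.38
tool_pos: [0.3414, 0.3123, 0.2737]
ee_rot: [-3.139, -0.003, -3.142]
wrist_force: [0.4, 0.1, 0.3]
width: 0.0939
```

Run:
```python
from h import *
s=status.get_obs(); print(s["time"],s["tool_pos"])
im=viewer.snapshot("top"); sc=viewer.snapshot("scene")
cv2.imwrite("pics/top9.png",im[:,:,::-1]); cv2.imwrite("pics/scene9.png",sc[:,:,::-1])
for col in HUE:
    for u,v,a,c in blobs(im,col,150):
        if 130<u<420 and 140<v<290: print(col,round(u),round(v),a,"pad",circ("top",c,.01),".068",circ("top",c,.068),".078",circ("top",c,.078),".15/.16",circ("top",c,.15),circ("top",c,.16))
both=np.hstack([im[130:300,130:430],sc[120:330,160:400][:170]])
```

```text
28.375 [0.3414 0.3123 0.2737]
red 343 250 578.0 pad (465, -262, 30.6) .068 (464, -254, 29.0) .078 (464, -253, 28.7) .15/.16 (463, -244, 26.7) (463, -242, 26.4)
yellow 348 265 243.5 pad (432, -268, 41.8) .068 (433, -260, 39.6) .078 (433, -259, 39.2) .15/.16 (435, -249, 36.4) (435, -248, 36.0)
yellow 329 196 264.0 pad (560, -240, 52.2) .068 (554, -233, 49.4) .078 (553, -232, 48.9) .15/.16 (546, -224, 45.5) (545, -223, 45.0)
yellow 373 197 1109.0 pad (575, -328, 54.0) .068 (568, -317, 51.1) .078 (567, -315, 50.6) .15/.16 (559, -301, 47.0) (558, -299, 46.5)
green 333 209 608.0 pad (552, -244, 31.9) .068 (546, -237, 30.2) .078 (545, -236, 29.9) .15/.16 (539, -228, 27.8) (538, -227, 27.5)
blue 400 237 622.0 pad (489, -383, 31.0) .068 (487, -369, 29.3) .078 (487, -366, 29.0) .15/.16 (484, -349, 27.0) (484, -347, 26.7)
blue 164 152 592.5 pad (680, 113, 30.9) .068 (668, 101, 29.3) .078 (665, 98, 29.0) .15/.16 (650, 83, 26.9) (648, 81, 26.6)
purple 248 266 347.0 pad (436, -62, 22.7) .068 (437, -65, 21.5) .078 (437, -66, 21.3) .15/.16 (438, -69, 19.8) (438, -70, 19.6)
purple 164 152 281.0 pad (681, 115, 21.3) .068 (669, 102, 20.2) .078 (667, 100, 20.0) .15/.16 (651, 84, 18.6) (649, 82, 18.4)
```

View pics/top9.png

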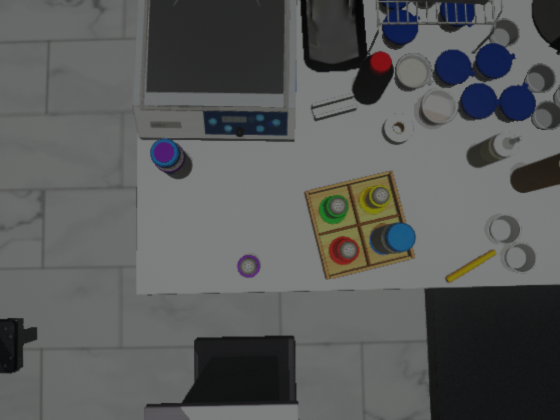

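View pics/scene9.png

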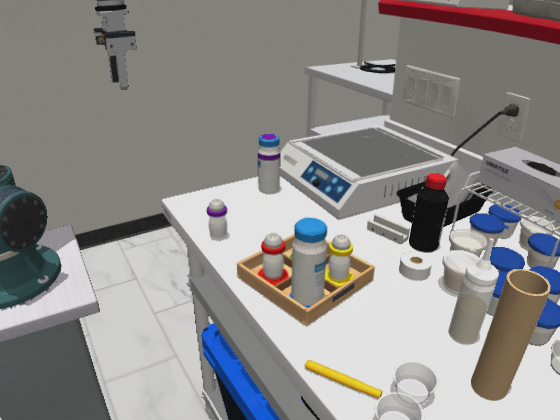

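All four stand upright on their pads (red at (346,250), green (336,206), yellow (378,196), blue cap (400,237)). Both purple shakers are unmoved and the arm is clear.

```bash
python3 -c "
from bench import order; print(order.close_job())"
```

```text
the job is handed in; nothing more can be done
None
```

I stood the red, yellow and green shakers and the plain tall shaker on the pads of their own colour. The job went in at about 28 s of simulated time; no verdict came back.

**Last checks:** The final top and scene pictures agreed.
- **Tall shaker:** its cap is about 2 mm from the centre of the blue pad.
- **Red and green:** measured in the wrist pictures after release, both collars are within about 3 mm of their pad centres.
- **Yellow:** its collar was cut off at the picture edge, so that reading (about 5 mm off) is rough. In the final top picture it looks upright and centred, but I took no precise reading of it. The scene picture does not contradict this.
- **Purple shakers:** both measured within 1 mm of where they started.
- **Arm:** clear of everything, with wrist forces near zero. No check failed.

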